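# Run the push-on cover of a junction box home

## Robot

A 7-joint arm with a two-finger parallel gripper is mounted at the origin on a cart in front of the work surface, level with it; the furniture and walls round the work are solid. World frame = base frame: x ahead of the robot, y to its left, z up, the work surface at z = 0. Lengths are in m, angles in rad, forces in N, time in s.
With the tool pointing down it reaches from about 0.425 to 0.925 m from the base axis. Payload 6.8 kg.
Tool frame: the origin (TCP) lies at the very end of the fingers, on their centre line; the grasp point (between the pads) lies 19 mm behind it; z points along the fingers, y is the line along which they close (so a half turn about z gives the same grasp; the last joint's range is limited). The gripper opens to 85 mm and grips with 20 to 120 N. Pads are 22 mm wide; open, the fingers measure 114 mm over their backs; the gripper's body (76 mm by 85 mm) begins 54 mm behind the grasp point. The pads swing forward as they close: fully open they stand 13 mm farther back than shut.
Start: joints at [-1.261, 0.477, 0.022, 1.555, -0.011, 1.109, -0.083], TCP at [0.274, 0.617, 0.231] pointing down, gripper open.
Joint ranges: [-2.96, 2.96], [-0.34, 2.1], [-1.41, 1.46], [0.24, 2.44], [-1.37, 4.51], [0.17, 1.92], [-2.96, 2.96]. Speed limits (rad/s): [2.39, 2.39, 3.14, 3.14, 3.14, 3.14, 3.14].

## Interface

Orientations are given as a 3x3 rotation matrix whose columns are the frame's x, y, z axes.
In Python, from plant import telemetry, eyes, robot gives the robot as it stands.
- The arm moves only by the tool play_rows, never from a script. Its argument "rows" is a list that holds one entry, the list of rows, each a list of 5 numbers: the shift along the world's x, y, z in mm, then the turn about the world's z in degrees, then the closure, from -1 (fully open) to 1 (shut). In form: [[[x, y, z, yaw, fingers], ...]]. A call has 1 to 20 rows; each row shifts and turns the commanded pose from where the row before left it; what a row does not reach is not made up. A row lasts 1/12 s, in which the tool goes at most 41.7 mm and 7.16 degrees, less where a joint would pass 70% of its speed; a pose out of reach is approached as far as the arm can. A call is refused whole if a number of a shift passes 41.7 or a number of a turn 7.16, either way. A call with a gripper value outside its range is refused whole. The fingers move at their own pace and stop on an object; "force" is the grip in N (left out, the last holds). Time passes only in rows, so rows that do not move let the fingers close. It gives the time, the measured TCP pose, the force, the opening and the grip force at its end, in the units of the state.
- telemetry.get_obs(): the state, without advancing time (a new reading comes with each control period).
- eyes.read_camera(name): name is "scene" or "top"; returns the picture (400x640x3 uint8, blue, green, red); there is no depth.
- eyes.calibration(name): a dict with "fx", "fy", "cx", "cy" (pixels), "camera_from_world" (4x4, takes a point from world to camera coordinates). Camera axes: x right, y up, looking along -z (the intrinsics and any distortion apply to the point x, -y, -z); pixel columns grow to the right and rows downward; lengths in m; the calibration is good to about 2 mm. A picture is of the moment at which its call begins. calibration takes no time and is no camera call.
- robot.close_job(): hands the job in; it is judged then, once.
The state is a dict: "clock": time; "joints": joint angles; "joint_velocities": joint speeds; "joint_efforts": joint torques, N m; "eef_pos": TCP position; "ee_rot": TCP orientation; "force": force on the tool from outside, world axes, zero at the start; "wrist_torque": the same for the moment, N m; "grip_width": finger opening in m; "grip_force": force on a finger pad.
Only numpy, scipy, OpenCV 4.12 (cv2) and the standard library are available. Lean on these libraries where they do the work, as an engineer would, in place of code of your own. Each camera call takes 0.05 s, during which the arm holds its last target. There are 200 camera calls.

## Task

The push-on cover of the grey junction box only lies loose on its corner clips. Run a fingertip along the edge of the cover, pressing lightly, from corner to corner all the way round, so that it clicks in at every corner and ends flush on the box. Do not pick the cover up, and leave the loose things lying round the box where they are.

Things in the scene. Friction and masses are not known exactly. Their poses are not given: they have to be found in the camera images.
- junction_box: grey junction box, 110 mm (x) by 150 mm (y), walls 60 mm high, on a 196 mm square steel plate with rail terminals and relays (to 47 mm) on its +x side, all on a 10 mm black rubber pad that stays put but sinks 1 mm per 10 N. Origin under the box's centre, on the pad, 10 mm above the table; z up, x, y along its sides. Cable glands stick out 31 mm from the short sides, 20 to 40 mm up.
- cover: light grey cover, 111x151 mm, 90 g, centred by a skirt. Origin: centre of the underside of its 4.5 mm top; axes as the box's. Starts level, origin 76 mm above the table; home 70 mm (top face 74.5). At each corner a stud enters a sprung clip: 4 to 11 N straight down (more as more are in) clicks it 6 mm down to stay; the first corner in tips the diagonal one up 5 mm until that is pressed.
- corner_0 (a point): point on the cover's top face at its front left corner (-x, +y of the cover), 12.5 mm in from both edges, where to press
- corner_1 (a point): point on the cover's top face at its rear left corner (+x, +y of the cover), 12.5 mm in from both edges, where to press
- corner_2 (a point): point on the cover's top face at its rear right corner (+x, -y of the cover), 12.5 mm in from both edges, where to press
- corner_3 (a point): point on the cover's top face at its front right corner (-x, -y of the cover), 12.5 mm in from both edges, where to press
- side_0 (a point): point on the cover's top face at the middle of its left side (+y of the cover), 12.5 mm in from the edge
- side_1 (a point): point on the cover's top face at the middle of its rear side (+x of the cover), 12.5 mm in from the edge
- side_2 (a point): point on the cover's top face at the middle of its right side (-y of the cover), 12.5 mm in from the edge
- side_3 (a point): point on the cover's top face at the middle of its front side (-x of the cover), 12.5 mm in from the edge
- torque_driver: loose green torque screwdriver, 36x177x32 mm, lying left of the box; origin at its middle on the table
- marker_pen: loose white and black marker pen, 14x136x12 mm, lying in front of the box; origin at its middle on the table
- spare_relay: loose plug-in relay, white case on a black foot, 22x29x36 mm, standing in front of the box; origin under its centre

How it is judged:
By the outcome, as a careful person would: the job done as asked, in the order asked, and still so for the second after the job is handed in, with the robot touching nothing.
It also fails if it takes over 72 s, if anything falls off the work surface, if the arm or the gripper's body presses on something with over 40 N, if the wrist force passes 120 N, or if a joint passes its speed limit or range.

## Working session

There is one attempt and no reset: what is moved stays moved. The work goes in short steps, Python scripts to look and compute and a tool call to move; the robot and the scene stay as the last step left them, time stands still between calls to the robot, and variables do not carry over. Pictures are saved under pics/ and viewed, at most 10 in all, crops included, and the job is handed in when it is done.

Besides the shell and the picture viewer there is one more tool, called after "Request:" by a JSON object that holds its "op" and its "data". play_rows: Moves the arm, as the interface text tells. Its arguments: {"type":"object","properties":{"rows":{"type":"array"},"force":{"type":"number"}},"required":["rows"]}

```bash
ls; mkdir -p pics
python3 - <<'E'
from plant import telemetry, eyes, robot
import cv2
for n in("scene","top"):
    cv2.imwrite(f"pics/{n}0.png",eyes.read_camera(n)); c=eyes.calibration(n); print(n,c)
o=telemetry.get_obs(); print(o)
E
```

```text
pics
scene {'fx': 449.8290740594268, 'fy': 449.8290740594268, 'cx': 313.29493775725706, 'cy': 198.60679687011415, 'camera_from_world': array([[ 0.76416664, -0.64493304, -0.01052243, -0.25515834],
       [ 0.34316795,  0.3926908 ,  0.85324656, -0.32094877],
       [-0.54615484, -0.65563351,  0.52140156, -0.46970212],
       [ 0.        ,  0.        ,  0.        ,  1.        ]])}
top {'fx': 477.53357139993943, 'fy': 477.53357139993943, 'cx': 318.91235623489064, 'cy': 194.36714243227559, 'camera_from_world': array([[-0.01111677, -0.9998461 , -0.01357214,  0.20364688],
       [ 0.99421381, -0.01250237,  0.10668918, -0.49083773],
       [-0.10684245, -0.01230757,  0.99419979, -0.88990209],
       [ 0.        ,  0.        ,  0.        ,  1.        ]])}
{'clock': 0.1, 'joints': array([-1.26111272,  0.47772251,  0.02234532,  1.55631251, -0.01149804,
        1.10930338, -0.08308561]), 'joint_velocities': array([ 0.00255856, -0.00251554, -0.0008363 , -0.00191779,  0.00066886,
        0.0010087 ,  0.00194187]), 'joint_efforts': array([ 5.60705710e-03, -5.97762930e+01,  1.61413930e+00, -2.81958568e+01,
        1.27704887e-02,  4.90369755e-03,  1.80586648e-05]), 'eef_pos': array([0.27367313, 0.61646816, 0.23043651]), 'ee_rot': array([[-9.14004009e-01,  4.05704788e-01, -5.44588295e-04],
       [ 4.05705135e-01,  9.14002748e-01, -1.52309230e-03],
       [-1.20170640e-04, -1.61305474e-03, -9.99998692e-01]]), 'force': array([-0.43174335,  0.10635215, -0.33237203]), 'wrist_torque': array([-0.01134577,  0.00880453,  0.00155364]), 'grip_force': 0.0, 'grip_width': 0.08554406585708363}
```

View pics/scene0.png

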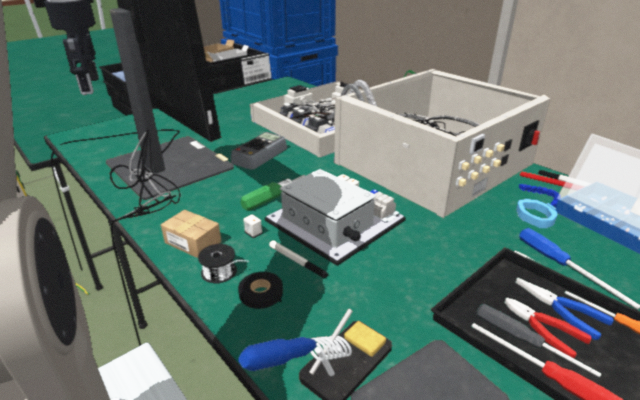

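View pics/top0.png

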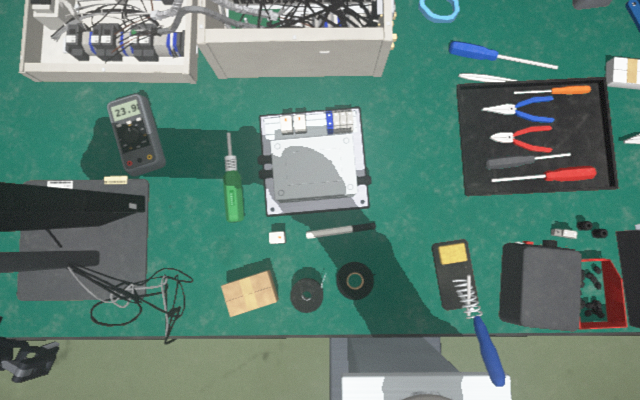

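The scene view shows the box near (325,205) with the gripper beyond the monitor post at the left. The top view shows the plate with its box at about (262–368, 108–215), the driver at (232,190), the relay at (277,238) and the pen from (307,235) to (373,227).

```bash
cat > h.py <<'E'
import numpy as np, cv2
from plant import telemetry, eyes, robot
def proj(n,p):
    c=eyes.calibration(n); p=np.atleast_2d(p); q=p@c["camera_from_world"][:3,:3].T+c["camera_from_world"][:3,3]
    return np.c_[c["fx"]*q[:,0]/-q[:,2]+c["cx"], c["fy"]*-q[:,1]/-q[:,2]+c["cy"]]
def ray(n,uv,z):
    c=eyes.calibration(n); R=c["camera_from_world"][:3,:3]; t=c["camera_from_world"][:3,3]
    uv=np.atleast_2d(np.float64(uv)); d=np.c_[(uv[:,0]-c["cx"])/c["fx"],-(uv[:,1]-c["cy"])/c["fy"],-np.ones(len(uv))]@R
    o=-R.T@t; return o+d*((z-o[2])/d[:,2])[:,None]
E
python3 - <<'E'
from h import *
a=cv2.imread("pics/top0.png")[95:225,220:390]; b=cv2.imread("pics/scene0.png")[155:270,230:420]
a=cv2.resize(a,(510,390),interpolation=cv2.INTER_CUBIC); 
cv2.imwrite("pics/a.png",cv2.resize(a,None,fx=1.5,fy=1.5,interpolation=cv2.INTER_CUBIC)); cv2.imwrite("pics/b.png",cv2.resize(b,None,fx=4,fy=4,interpolation=cv2.INTER_CUBIC))
print("post base",ray("top",[98,258],0), "scene post base",ray("scene",[155,168],0.0))
print("monitor edge", ray("scene",[213,137],0.0), ray("top",[[143,197],[143,210]],0.3))
E
```

```text
post base [[0.37595883 0.63343241 0.        ]] scene post base [[0.38608638 0.67444839 0.        ]]
monitor edge [[0.59106003 0.74828939 0.        ]] [[0.46335672 0.43263655 0.3       ]
 [0.44571121 0.43213586 0.3       ]]
```

View pics/a.png

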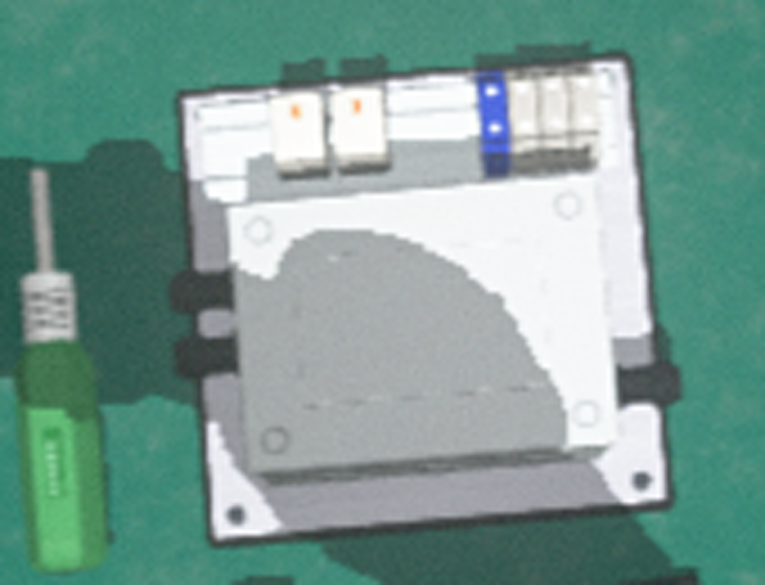

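View pics/b.png

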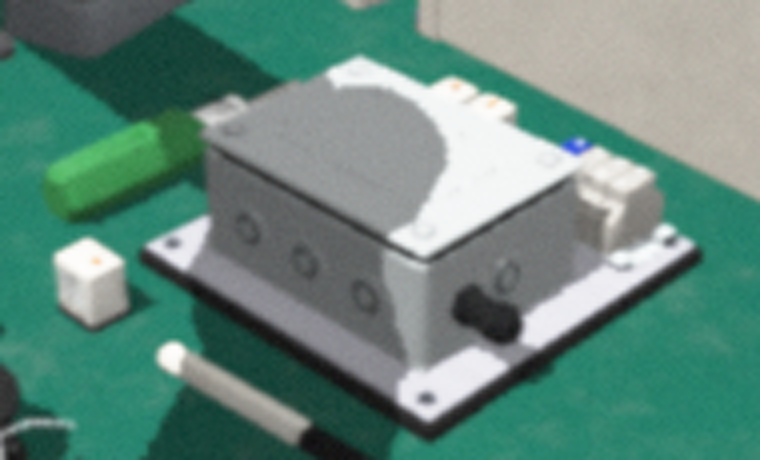

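The crops show the cover's four corner rings clearly. In the top crop they are at (275,440), (258,230), (567,206) and (586,413) for corners 0–3. In the scene crop they are at (235,128), (358,70), (550,158) and (425,229).

Run:
```python
from h import *
A=(np.array([[275,440],[258,230],[567,206],[586,413]])+.5)/4.5-.5+[220,95]
B=(np.array([[235,128],[358,70],[550,158],[425,229]])+.5)/4-.5+[230,155]
loc=np.array([[-43,63],[43,63],[43,-63],[-43,-63]])/1000
for n,P in(("top",A),("scene",B)):
    w=ray(n,P,.0805)[:,:2]; c=w.mean(0); d=w-c
    th=np.arctan2((loc[:,0]*d[:,1]-loc[:,1]*d[:,0]).sum(),(loc*d).sum()); R=np.array([[np.cos(th),-np.sin(th)],[np.sin(th),np.cos(th)]])
    print(n,c.round(4),np.degrees(th).round(2)); print((w*1000).round(1).tolist()); print(((c+loc@R.T)*1000).round(1).tolist())
print("relay",ray("top",[277,237],.036),"pen",ray("top",[[307,235],[374,226]],.006),"drv",ray("top",[[234,218],[228,132]],.016))
```

```text
top [0.5395 0.2069] 4.09
[[492.0, 266.4], [578.1, 273.1], [586.3, 147.2], [501.4, 141.0]]
[[492.1, 266.7], [577.9, 272.8], [586.8, 147.1], [501.1, 141.0]]
scene [0.544  0.2069] 4.27
[[497.2, 267.2], [581.2, 273.1], [591.6, 146.9], [505.9, 140.5]]
[[496.4, 266.5], [582.2, 272.9], [591.5, 147.3], [505.8, 140.9]]
relay [[0.41236425 0.27774774 0.036     ]] pen [[0.41615426 0.22220105 0.006     ]
 [0.43215327 0.09134949 0.006     ]] drv [[0.4504219  0.3632394  0.016     ]
 [0.6208444  0.37648661 0.016     ]]
```

Request:
{"op": "play_rows", "data": {"rows": [[[2,-21,0,2.3,1],[2,-21,0,2.3,1],[2,-21,0,2.3,1],[2,-21,0,2.3,1],[2,-21,0,2.3,1],[2,-21,0,2.3,1],[2,-21,0,2.3,1],[2,-21,0,2.3,1],[2,-21,0,2.3,1],[2,-21,0,2.3,1],[2,-21,0,2.3,1],[2,-21,0,2.3,1]]]}}

```text
clock: 1.1
eef_pos: [0.2977, 0.3636, 0.231]
ee_rot: [[-0.998, -0.066, -0.0], [-0.066, 0.998, -0.001], [0.0, -0.001, -1.0]]
force: [-0.1, -0.9, 0.1]
grip_width: -0.0002
grip_force: 0.0
```

Request:
{"op": "play_rows", "data": {"rows": [[[19.6,-9.7,-10,0,1],[19.6,-9.7,-10,0,1],[19.6,-9.7,-10,0,1],[19.6,-9.7,-10,0,1],[19.6,-9.7,-10,0,1],[19.6,-9.7,-10,0,1],[19.6,-9.7,-10,0,1],[19.6,-9.7,-10,0,1],[19.6,-9.7,-10,0,1],[19.6,-9.7,-10,0,1],[0,0,-10,0,1],[0,0,-10,0,1],[0,0,-8,0,1],[0,0,0,0,1],[0,0,0,0,1]]]}}

```text
clock: 2.35
eef_pos: [0.4926, 0.2686, 0.1029]
ee_rot: [[-0.998, -0.066, -0.001], [-0.066, 0.998, -0.0], [0.001, -0.0, -1.0]]
force: [-0.2, 0.3, 1.0]
grip_width: 0.0001
grip_force: 0.0
```

Run:
```python
from h import *
o=telemetry.get_obs(); print(o["eef_pos"],o["force"])
a=eyes.read_camera("top")[95:225,220:390]; b=eyes.read_camera("scene")[125:255,235:405]
cv2.imwrite("pics/c.png",np.vstack([cv2.resize(i,(390,298),interpolation=cv2.INTER_CUBIC) for i in(a,b)]))
```

```text
[0.49264974 0.26858852 0.10287513] [-0.24219669  0.34813732  1.02399038]
```

View pics/c.png

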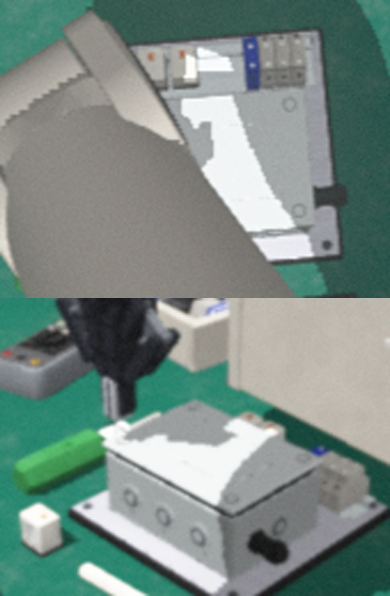

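The fingertip stands over corner 0 (scene part at about (118,415)), and everything else is undisturbed. Now I descend to contact.

Request:
{"op": "play_rows", "data": {"rows": [[[1.5,-2,-6,0,1],[0,0,-6,0,1],[0,0,-6,0,1],[0,0,-2,0,1],[0,0,-1,0,1],[0,0,0,0,1],[0,0,0,0,1],[0,0,0,0,1]]]}}

```text
clock: 3.12
eef_pos: [0.4956, 0.2661, 0.0825]
ee_rot: [[-0.998, -0.064, 0.0], [-0.064, 0.998, 0.0], [-0.0, 0.0, -1.0]]
force: [0.3, 0.2, 0.2]
grip_width: -0.0003
grip_force: 0.0
```

Request:
{"op": "play_rows", "data": {"rows": [[[0,0,-0.5,0,1],[0,0,-0.5,0,1],[0,0,0,0,1],[0,0,0,0,1]]]}}

```text
clock: 3.45
eef_pos: [0.4954, 0.266, 0.0813]
ee_rot: [[-0.998, -0.064, -0.0], [-0.064, 0.998, 0.0], [0.0, 0.0, -1.0]]
force: [-0.7, -0.5, -0.1]
grip_width: -0.0002
grip_force: 0.0
```

Request:
{"op": "play_rows", "data": {"rows": [[[0,0,-0.5,0,1],[0,0,0,0,1],[0,0,0,0,1]]]}}

```text
clock: 3.7
eef_pos: [0.4953, 0.2659, 0.0808]
ee_rot: [[-0.998, -0.064, -0.0], [-0.064, 0.998, -0.0], [0.0, -0.0, -1.0]]
force: [-0.1, 0.0, 0.2]
grip_width: -0.0001
grip_force: 0.0
```

Request:
{"op": "play_rows", "data": {"rows": [[[0,0,-0.5,0,1],[0,0,-0.5,0,1],[0,0,0,0,1],[0,0,0,0,1]]]}}

```text
clock: 4.03
eef_pos: [0.4954, 0.2661, 0.08]
ee_rot: [[-0.998, -0.064, 0.0], [-0.064, 0.998, 0.0], [-0.0, 0.0, -1.0]]
force: [-0.8, 0.5, 2.5]
grip_width: -0.0001
grip_force: 1.1
```

Request:
{"op": "play_rows", "data": {"rows": [[[0,0,-0.5,0,1],[0,0,-0.5,0,1],[0,0,0,0,1],[0,0,0,0,1]]]}}

```text
clock: 4.37
eef_pos: [0.4953, 0.2663, 0.0791]
ee_rot: [[-0.998, -0.064, -0.0], [-0.064, 0.998, 0.0], [0.0, 0.0, -1.0]]
force: [-1.8, 0.4, 5.4]
grip_width: -0.0
grip_force: 2.6
```

Request:
{"op": "play_rows", "data": {"rows": [[[0,0,-0.5,0,1],[0,0,-0.5,0,1],[0,0,0,0,1],[0,0,0,0,1]]]}}

```text
clock: 4.7
eef_pos: [0.4951, 0.2664, 0.078]
ee_rot: [[-0.998, -0.064, -0.0], [-0.064, 0.998, 0.0], [0.0, 0.0, -1.0]]
force: [-2.4, 0.3, 5.3]
grip_width: 0.0001
grip_force: 2.6
```

Request:
{"op": "play_rows", "data": {"rows": [[[0,0,-0.7,0,1],[0,0,-0.7,0,1],[0,0,-0.6,0,1],[0,0,0,0,1],[0,0,0,0,1]]]}}

```text
clock: 5.12
eef_pos: [0.4952, 0.2661, 0.0758]
ee_rot: [[-0.998, -0.064, -0.0], [-0.064, 0.998, 0.0], [0.0, 0.0, -1.0]]
force: [-1.7, 0.6, 3.3]
grip_width: 0.0003
grip_force: 1.6
```

Request:
{"op": "play_rows", "data": {"rows": [[[0,0,-0.5,0,1],[0,0,-0.5,0,1],[0,0,0,0,1],[0,0,0,0,1]]]}}

```text
clock: 5.45
eef_pos: [0.4953, 0.2662, 0.0752]
ee_rot: [[-0.998, -0.064, -0.0], [-0.064, 0.998, 0.0], [0.0, 0.0, -1.0]]
force: [-3.8, 0.1, 7.4]
grip_width: 0.0005
grip_force: 4.0
```

Request:
{"op": "play_rows", "data": {"rows": [[[0,0,-0.5,0,1],[0,0,-0.4,0,1],[0,0,0,0,1],[0,0,0,0,1]]]}}

```text
clock: 5.78
eef_pos: [0.4953, 0.2662, 0.0747]
ee_rot: [[-0.998, -0.064, -0.0], [-0.064, 0.998, 0.0], [0.0, 0.0, -1.0]]
force: [-5.3, -0.0, 11.3]
grip_width: -0.0
grip_force: 5.9
```

Request:
{"op": "play_rows", "data": {"rows": [[[0,0,0.6,0,1],[0,0,0.6,0,1],[0,0,0.3,0,1],[0,0,0,0,1],[0,0,0,0,1]]]}}

```text
clock: 6.2
eef_pos: [0.4953, 0.2661, 0.0755]
ee_rot: [[-0.998, -0.064, -0.0], [-0.064, 0.998, 0.0], [0.0, 0.0, -1.0]]
force: [-3.2, 1.2, 5.7]
grip_width: 0.0
grip_force: 2.8
```

Run:
```python
from h import *
a=eyes.read_camera("scene")[140:260,240:400]
cv2.imwrite("pics/d.png",cv2.resize(a,(800,600),interpolation=cv2.INTER_CUBIC))
```

```text
(no output)
```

View pics/d.png

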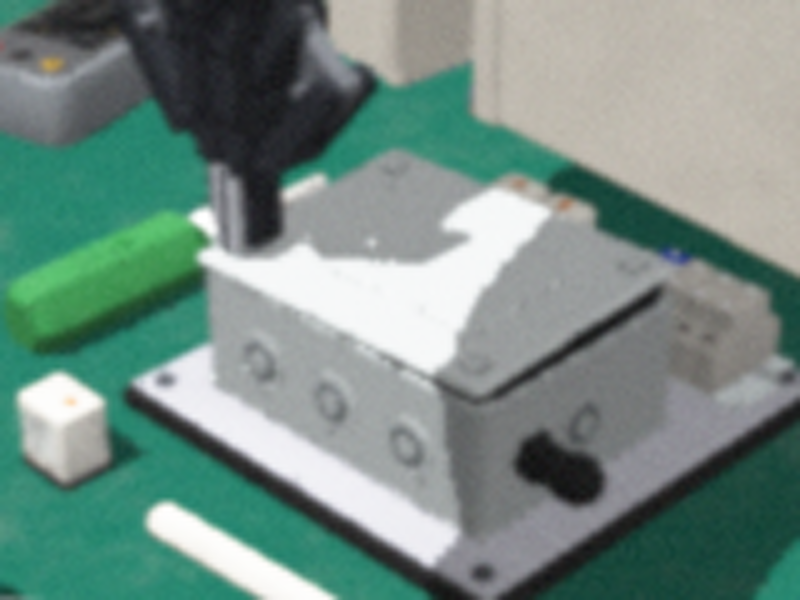

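The picture shows corner 0 clicked in (fingertip at (245,240)) with the diagonal corner tipped up, as expected. Next I slide along the left side towards corner 1, following the slope.

Request:
{"op": "play_rows", "data": {"rows": [[[4.2,0.35,0.3,0,1],[4.2,0.35,0.3,0,1],[4.2,0.35,0.3,0,1],[4.2,0.35,0.3,0,1],[4.2,0.35,0.3,0,1],[0,0,0,0,1]]]}}

```text
clock: 6.75
eef_pos: [0.5168, 0.2674, 0.0768]
ee_rot: [[-0.998, -0.063, 0.0], [-0.063, 0.998, -0.0], [0.0, -0.0, -1.0]]
force: [-2.2, -0.8, 3.0]
grip_width: -0.0
grip_force: 2.1
```

Request:
{"op": "play_rows", "data": {"rows": [[[4.2,0.35,0.2,0,1],[4.2,0.35,0.2,0,1],[4.2,0.35,0.25,0,1],[4.2,0.35,0.25,0,1],[4.2,0.35,0.25,0,1],[0,0,0,0,1]]]}}

```text
clock: 7.25
eef_pos: [0.5389, 0.2693, 0.0781]
ee_rot: [[-0.998, -0.063, 0.002], [-0.063, 0.998, 0.0], [-0.002, 0.0, -1.0]]
force: [0.3, 0.3, 2.4]
grip_width: 0.0001
grip_force: 0.6
```

Request:
{"op": "play_rows", "data": {"rows": [[[4,0.35,0.1,0,1],[4,0.35,0.2,0,1],[4,0.35,0.2,0,1],[4,0.35,0.2,0,1],[4,0.35,0.2,0,1],[0,0,0,0,1]]]}}

```text
clock: 7.75
eef_pos: [0.5587, 0.2711, 0.079]
ee_rot: [[-0.998, -0.063, 0.001], [-0.063, 0.998, 0.0], [-0.001, 0.0, -1.0]]
force: [0.8, -0.1, 1.1]
grip_width: -0.0002
grip_force: 0.5
```

Request:
{"op": "play_rows", "data": {"rows": [[[4,0.35,-0.2,0,1],[4,0.35,0,0,1],[4,0.35,0.1,0,1],[4,0.35,0.1,0,1],[4,0.35,0.1,0,1],[0,0,0,0,1]]]}}

```text
clock: 8.25
eef_pos: [0.5786, 0.2731, 0.0792]
ee_rot: [[-0.998, -0.063, 0.001], [-0.063, 0.998, 0.0], [-0.001, 0.0, -1.0]]
force: [-1.0, 1.0, 2.6]
grip_width: 0.0002
grip_force: 1.3
```

Now at corner 1; press in.

Request:
{"op": "play_rows", "data": {"rows": [[[0.5,0,-0.5,0,1],[0.5,0,-0.5,0,1],[0,0,-0.5,0,1],[0,0,-0.5,0,1],[0,0,0,0,1],[0,0,0,0,1]]]}}

```text
clock: 8.75
eef_pos: [0.5787, 0.273, 0.0771]
ee_rot: [[-0.998, -0.064, 0.001], [-0.064, 0.998, 0.0], [-0.001, 0.0, -1.0]]
force: [1.3, 0.9, 2.5]
grip_width: -0.0001
grip_force: 0.9
```

Request:
{"op": "play_rows", "data": {"rows": [[[0,0,-0.5,0,1],[0,0,-0.5,0,1],[0,0,-0.5,0,1],[0,0,0,0,1],[0,0,0,0,1]]]}}

```text
clock: 9.17
eef_pos: [0.5779, 0.2727, 0.0754]
ee_rot: [[-0.998, -0.064, -0.001], [-0.064, 0.998, -0.001], [0.001, -0.0, -1.0]]
force: [-0.9, 0.0, 1.1]
grip_width: 0.0002
grip_force: 1.0
```

Request:
{"op": "play_rows", "data": {"rows": [[[0,0,-0.5,0,1],[0,0,-0.5,0,1],[0,0,-0.5,0,1],[0,0,0,0,1],[0,0,0,0,1]]]}}

```text
clock: 9.58
eef_pos: [0.578, 0.2726, 0.0747]
ee_rot: [[-0.998, -0.064, -0.001], [-0.064, 0.998, -0.0], [0.001, -0.0, -1.0]]
force: [-3.3, -1.4, 9.2]
grip_width: 0.0001
grip_force: 4.4
```

Request:
{"op": "play_rows", "data": {"rows": [[[0,0,-0.5,0,1],[0,0,-0.4,0,1],[0,0,0,0,1],[0,0,0,0,1]]]}}

```text
clock: 9.92
eef_pos: [0.578, 0.2727, 0.0743]
ee_rot: [[-0.998, -0.064, -0.001], [-0.064, 0.998, -0.0], [0.001, -0.0, -1.0]]
force: [-4.1, -2.6, 12.8]
grip_width: -0.0001
grip_force: 6.2
```

Request:
{"op": "play_rows", "data": {"rows": [[[0,0,0.6,0,1],[0,0,0.6,0,1],[0,0,0.5,0,1],[0.4,-4.2,0.2,0,1],[0.4,-4.2,0.2,0,1],[0.4,-4.2,0.2,0,1],[0.4,-4.2,0.2,0,1],[0.4,-4.2,0.2,0,1],[0,0,0,0,1]]]}}

```text
clock: 10.67
eef_pos: [0.5809, 0.2509, 0.0761]
ee_rot: [[-0.998, -0.063, 0.001], [-0.063, 0.998, -0.0], [-0.001, -0.0, -1.0]]
force: [1.7, 1.1, 4.5]
grip_width: 0.0001
grip_force: 2.4
```

Request:
{"op": "play_rows", "data": {"rows": [[[0.4,-4.2,0.2,0,1],[0.4,-4.2,0.2,0,1],[0.4,-4.2,0.2,0,1],[0.4,-4.2,0.2,0,1],[0.4,-4.2,0.2,0,1],[0,0,0,0,1]]]}}

```text
clock: 11.17
eef_pos: [0.5826, 0.2295, 0.077]
ee_rot: [[-0.998, -0.063, -0.0], [-0.063, 0.998, -0.001], [0.0, -0.001, -1.0]]
force: [-0.4, 1.5, 6.1]
grip_width: 0.0005
grip_force: 2.7
```

Request:
{"op": "play_rows", "data": {"rows": [[[0.3,-4.2,0.35,0,1],[0.3,-4.2,0.3,0,1],[0.3,-4.2,0.2,0,1],[0.3,-4.2,0.2,0,1],[0.3,-4.2,0.2,0,1],[0,0,0,0,1]]]}}

```text
clock: 11.67
eef_pos: [0.584, 0.2081, 0.078]
ee_rot: [[-0.998, -0.062, -0.0], [-0.062, 0.998, -0.001], [0.0, -0.001, -1.0]]
force: [-0.3, 0.1, 4.5]
grip_width: 0.0002
grip_force: 2.2
```

Request:
{"op": "play_rows", "data": {"rows": [[[0.3,-4.2,0.3,0,1],[0.3,-4.2,0.25,0,1],[0.3,-4.2,0.2,0,1],[0.3,-4.2,0.2,0,1],[0.3,-4.2,0.2,0,1],[0,0,0,0,1]]]}}

```text
clock: 12.17
eef_pos: [0.5854, 0.187, 0.0791]
ee_rot: [[-0.998, -0.062, -0.001], [-0.062, 0.998, -0.001], [0.001, -0.001, -1.0]]
force: [0.3, -1.2, 2.6]
grip_width: -0.0001
grip_force: 1.2
```

Request:
{"op": "play_rows", "data": {"rows": [[[0.4,-4.1,0.1,0,1],[0.4,-4.1,0.2,0,1],[0.4,-4.1,0.2,0,1],[0.4,-4.1,0.2,0,1],[0.4,-4.1,0.2,0,1],[0,0,0,0,1]]]}}

```text
clock: 12.67
eef_pos: [0.5874, 0.1666, 0.08]
ee_rot: [[-0.998, -0.062, -0.0], [-0.062, 0.998, -0.001], [0.0, -0.001, -1.0]]
force: [0.5, -0.4, 1.8]
grip_width: -0.0002
grip_force: 0.3
```

Request:
{"op": "play_rows", "data": {"rows": [[[0.4,-3.9,0,0,1],[0.4,-3.9,0.1,0,1],[0.4,-3.9,0.2,0,1],[0.4,-3.9,0.2,0,1],[0.4,-3.9,0.2,0,1],[0,0,0,0,1]]]}}

```text
clock: 13.17
eef_pos: [0.5895, 0.1474, 0.0809]
ee_rot: [[-0.998, -0.062, -0.0], [-0.062, 0.998, -0.001], [0.0, -0.001, -1.0]]
force: [1.1, -0.7, 0.7]
grip_width: 0.0002
grip_force: 0.4
```

Request:
{"op": "play_rows", "data": {"rows": [[[0,0,-0.5,0,1],[0,0,-0.5,0,1],[0,0,-0.5,0,1],[0,0,-0.5,0,1],[0,0,0,0,1],[0,0,0,0,1]]]}}

```text
clock: 13.67
eef_pos: [0.5898, 0.1478, 0.0795]
ee_rot: [[-0.998, -0.063, 0.001], [-0.063, 0.998, -0.001], [-0.001, -0.001, -1.0]]
force: [-0.5, -3.5, 6.1]
grip_width: 0.0002
grip_force: 3.3
```

Request:
{"op": "play_rows", "data": {"rows": [[[0,0,-0.5,0,1],[0,0,-0.5,0,1],[0,0,-0.5,0,1],[0,0,0,0,1],[0,0,0,0,1]]]}}

```text
clock: 14.08
eef_pos: [0.59, 0.1477, 0.078]
ee_rot: [[-0.998, -0.063, 0.001], [-0.063, 0.998, -0.001], [-0.001, -0.001, -1.0]]
force: [-0.9, -3.7, 7.0]
grip_width: 0.0001
grip_force: 3.1
```

Request:
{"op": "play_rows", "data": {"rows": [[[0,0,-0.5,0,1],[0,0,-0.5,0,1],[0,0,-0.5,0,1],[0,0,0,0,1],[0,0,0,0,1]]]}}

```text
clock: 14.5
eef_pos: [0.589, 0.1496, 0.0755]
ee_rot: [[-0.998, -0.064, -0.001], [-0.064, 0.998, 0.0], [0.001, 0.0, -1.0]]
force: [0.6, 0.1, -0.6]
grip_width: -0.0002
grip_force: 0.0
```

Clicked; confirm it is seated.

Request:
{"op": "play_rows", "data": {"rows": [[[0,-1,-0.5,0,1],[0,-0.5,-0.5,0,1],[0,0,-0.5,0,1],[0,0,0,0,1],[0,0,0,0,1]]]}}

```text
clock: 14.92
eef_pos: [0.5891, 0.148, 0.0746]
ee_rot: [[-0.998, -0.064, -0.001], [-0.064, 0.998, 0.001], [0.0, 0.001, -1.0]]
force: [-2.4, 1.3, 4.9]
grip_width: -0.0001
grip_force: 2.3
```

Request:
{"op": "play_rows", "data": {"rows": [[[0,0,-0.5,0,1],[0,0,-0.5,0,1],[0,0,0,0,1],[0,0,0,0,1]]]}}

```text
clock: 15.25
eef_pos: [0.5891, 0.148, 0.0741]
ee_rot: [[-0.998, -0.064, -0.0], [-0.064, 0.998, 0.001], [0.0, 0.001, -1.0]]
force: [-4.2, 0.0, 9.8]
grip_width: -0.0
grip_force: 4.7
```

Request:
{"op": "play_rows", "data": {"rows": [[[0,0,0.6,0,1],[0,0,0.6,0,1],[-4.3,-0.35,0.1,0,1],[-4.3,-0.35,0.1,0,1],[-4.3,-0.35,0.1,0,1],[-4.3,-0.35,0.1,0,1],[-4.3,-0.35,0.1,0,1],[0,0,0,0,1]]]}}

```text
clock: 15.92
eef_pos: [0.5665, 0.1455, 0.0748]
ee_rot: [[-0.998, -0.064, -0.001], [-0.064, 0.998, -0.0], [0.002, -0.0, -1.0]]
force: [-0.6, -0.4, -0.1]
grip_width: 0.0002
grip_force: 0.0
```

Request:
{"op": "play_rows", "data": {"rows": [[[0,0,-0.5,0,1],[0,0,-0.5,0,1],[-4.3,-0.3,0,0,1],[-4.3,-0.3,0,0,1],[-4.3,-0.3,0,0,1],[0,0,0,0,1]]]}}

```text
clock: 16.42
eef_pos: [0.5551, 0.145, 0.0746]
ee_rot: [[-0.998, -0.064, 0.001], [-0.064, 0.998, 0.001], [-0.001, 0.0, -1.0]]
force: [0.9, -0.1, 4.4]
grip_width: -0.0003
grip_force: 2.4
```

Request:
{"op": "play_rows", "data": {"rows": [[[4.3,0.3,0,0,1],[4.3,0.3,0,0,1],[4.3,0.3,0,0,1],[4.3,0.3,0,0,1],[4.3,0.3,0,0,1],[4.3,0.3,0,0,1],[0,0,0,0,1]]]}}

```text
clock: 17.0
eef_pos: [0.5787, 0.1466, 0.074]
ee_rot: [[-0.998, -0.064, -0.005], [-0.064, 0.998, -0.001], [0.005, -0.0, -1.0]]
force: [-6.4, 0.0, 10.0]
grip_width: 0.0002
grip_force: 5.2
```

Request:
{"op": "play_rows", "data": {"rows": [[[-4.3,-0.35,0,0,1],[-4.3,-0.35,0,0,1],[-4.3,-0.35,0,0,1],[-4.3,-0.35,0,0,1],[-4.3,-0.35,0,0,1],[0,0,0,0,1]]]}}

```text
clock: 17.5
eef_pos: [0.5589, 0.1449, 0.0744]
ee_rot: [[-0.998, -0.064, 0.0], [-0.064, 0.998, 0.0], [-0.0, 0.0, -1.0]]
force: [1.4, 0.8, 6.7]
grip_width: 0.0004
grip_force: 3.1
```

Request:
{"op": "play_rows", "data": {"rows": [[[-4.3,-0.35,0,0,1],[-4.3,-0.35,0,0,1],[-4.3,-0.35,0,0,1],[-4.3,-0.35,0,0,1],[-4.3,-0.35,0,0,1],[0,0,0,0,1]]]}}

```text
clock: 18.0
eef_pos: [0.5373, 0.1432, 0.0743]
ee_rot: [[-0.998, -0.064, 0.0], [-0.064, 0.998, 0.0], [-0.0, 0.0, -1.0]]
force: [1.1, 0.2, 5.7]
grip_width: -0.0002
grip_force: 3.1
```

Request:
{"op": "play_rows", "data": {"rows": [[[-4.2,-0.3,0,0,1],[-4.2,-0.3,0.1,0,1],[-4.2,-0.3,0.1,0,1],[-4.2,-0.3,0.1,0,1],[0,0,0,0,1]]]}}

```text
clock: 18.42
eef_pos: [0.5199, 0.1419, 0.0744]
ee_rot: [[-0.998, -0.064, -0.001], [-0.064, 0.998, -0.0], [0.001, 0.0, -1.0]]
force: [1.1, 1.0, 6.6]
grip_width: -0.0001
grip_force: 3.0
```

Request:
{"op": "play_rows", "data": {"rows": [[[-4.2,-0.3,0.1,0,1],[-4.2,-0.3,0.1,0,1],[-4.2,-0.3,0.1,0,1],[-4,-0.3,0.1,0,1],[0,0,0,0,1],[0,0,0,0,1]]]}}

```text
clock: 18.92
eef_pos: [0.5027, 0.1405, 0.0744]
ee_rot: [[-0.998, -0.064, -0.003], [-0.064, 0.998, -0.001], [0.003, -0.0, -1.0]]
force: [-1.1, 0.5, 6.5]
grip_width: 0.0
grip_force: 2.9
```

Request:
{"op": "play_rows", "data": {"rows": [[[0,0,-0.5,0,1],[0,0,-0.5,0,1],[0,0,-0.5,0,1],[0,0,0,0,1],[0,0,0,0,1]]]}}

```text
clock: 19.33
eef_pos: [0.5028, 0.1405, 0.0735]
ee_rot: [[-0.998, -0.064, -0.003], [-0.064, 0.998, -0.001], [0.003, -0.0, -1.0]]
force: [-3.2, -0.5, 14.7]
grip_width: -0.0001
grip_force: 7.2
```

Request:
{"op": "play_rows", "data": {"rows": [[[0,0,-0.4,0,1],[0,0,-0.4,0,1],[0,0,0,0,1],[0,0,0,0,1]]]}}

```text
clock: 19.67
eef_pos: [0.5028, 0.1405, 0.0731]
ee_rot: [[-0.998, -0.064, -0.003], [-0.064, 0.998, -0.0], [0.003, -0.0, -1.0]]
force: [-5.5, -0.9, 17.7]
grip_width: 0.0001
grip_force: 9.2
```

Request:
{"op": "play_rows", "data": {"rows": [[[0,0,0.8,0,1],[0,0,0.8,0,1],[0,0,0.5,0,1],[-0.3,4.2,0,0,1],[-0.3,4.2,0,0,1],[-0.3,4.2,0,0,1],[-0.3,4.2,0,0,1],[-0.3,4.2,0,0,1],[0,0,0,0,1]]]}}

```text
clock: 20.42
eef_pos: [0.5017, 0.1606, 0.0742]
ee_rot: [[-0.998, -0.064, -0.003], [-0.064, 0.998, -0.002], [0.003, -0.002, -1.0]]
force: [-0.5, -2.2, 7.3]
grip_width: -0.0
grip_force: 3.8
```

Request:
{"op": "play_rows", "data": {"rows": [[[-0.3,4.2,0.2,0,1],[-0.3,4.2,0.1,0,1],[-0.3,4.2,0,0,1],[-0.3,4.2,0,0,1],[-0.3,4.2,0,0,1],[0,0,0,0,1]]]}}

```text
clock: 20.92
eef_pos: [0.5001, 0.1819, 0.0744]
ee_rot: [[-0.998, -0.064, -0.003], [-0.064, 0.998, -0.002], [0.003, -0.002, -1.0]]
force: [-0.7, -1.3, 6.0]
grip_width: -0.0003
grip_force: 3.1
```

Request:
{"op": "play_rows", "data": {"rows": [[[-0.3,4.2,0,0,1],[-0.3,4.2,0,0,1],[-0.3,4.2,0,0,1],[-0.3,4.2,0,0,1],[-0.3,4.2,0,0,1],[0,0,0,0,1]]]}}

```text
clock: 21.42
eef_pos: [0.4987, 0.2028, 0.0744]
ee_rot: [[-0.998, -0.064, -0.003], [-0.064, 0.998, -0.002], [0.003, -0.002, -1.0]]
force: [-0.3, -1.5, 6.3]
grip_width: 0.0004
grip_force: 3.1
```

Request:
{"op": "play_rows", "data": {"rows": [[[-0.3,4.2,0,0,1],[-0.3,4.2,0,0,1],[-0.3,4.2,0,0,1],[-0.3,4.2,0,0,1],[-0.3,4.2,0,0,1],[0,0,0,0,1]]]}}

```text
clock: 21.92
eef_pos: [0.4972, 0.2237, 0.0744]
ee_rot: [[-0.998, -0.064, -0.003], [-0.064, 0.998, -0.002], [0.003, -0.002, -1.0]]
force: [0.2, -1.4, 6.7]
grip_width: -0.0001
grip_force: 3.1
```

Request:
{"op": "play_rows", "data": {"rows": [[[-0.3,4.2,0,0,1],[-0.3,4.2,0,0,1],[-0.3,4.2,0,0,1],[-0.3,4.2,0,0,1],[-0.3,4.2,0,0,1],[0,0,0,0,1]]]}}

```text
clock: 22.42
eef_pos: [0.4957, 0.2446, 0.0744]
ee_rot: [[-0.998, -0.064, -0.003], [-0.064, 0.998, -0.002], [0.003, -0.002, -1.0]]
force: [-0.2, -1.0, 6.1]
grip_width: 0.0002
grip_force: 3.2
```

Request:
{"op": "play_rows", "data": {"rows": [[[-0.3,4.2,0,0,1],[-0.3,4.2,0,0,1],[-0.3,4.2,0,0,1],[-0.3,4.2,0,0,1],[-0.3,4.2,0,0,1],[0,0,0,0,1]]]}}

```text
clock: 22.92
eef_pos: [0.4943, 0.2655, 0.0744]
ee_rot: [[-0.998, -0.064, -0.003], [-0.064, 0.998, -0.003], [0.003, -0.002, -1.0]]
force: [0.0, -1.3, 6.8]
grip_width: -0.0001
grip_force: 3.2
```

Back at corner 0 with the cover flush all along. I lift straight up, back away in front, and look.

Request:
{"op": "play_rows", "data": {"rows": [[[0,0,2,0,1],[0,0,5,0,1],[0,0,10,0,1],[0,0,20,0,1],[0,0,20,0,1],[0,0,20,0,1],[0,0,20,0,1],[0,0,20,0,1],[-19,9.5,0,0,1],[-19,9.5,0,0,1],[-19,9.5,0,0,1],[-19,9.5,0,0,1],[-19,9.5,0,0,1],[-19,9.5,0,0,1],[-19,9.5,0,0,1],[-19,9.5,0,0,1],[0,0,0,0,1],[0,0,0,0,1]]]}}

```text
clock: 24.42
eef_pos: [0.3422, 0.343, 0.1923]
ee_rot: [[-0.998, -0.067, -0.0], [-0.067, 0.998, -0.0], [0.0, -0.0, -1.0]]
force: [0.2, 0.5, -0.5]
grip_width: -0.0001
grip_force: 0.0
```

Run:
```python
from h import *
o=telemetry.get_obs(); print(o["clock"],o["eef_pos"],o["force"])
a=eyes.read_camera("top")[95:250,205:390]; b=eyes.read_camera("scene")[140:270,230:410]
cv2.imwrite("pics/e.png",np.vstack([cv2.resize(i,(420,300),interpolation=cv2.INTER_CUBIC) for i in(a,b)]))
```

```text
24.4167 [0.34216115 0.3430249  0.19230335] [ 0.19589224  0.52736519 -0.47841857]
```

View pics/e.png

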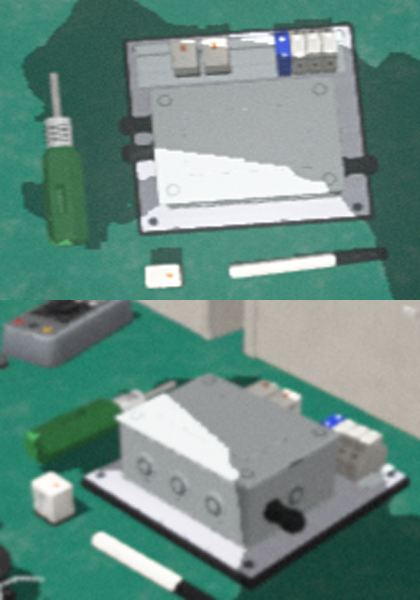

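The picture shows the cover sitting flush with no dark gap along its edges (scene part (120–340, 375–490)). The driver, pen and relay are where they were.

```bash
python3 -c "
from plant import robot; print(robot.close_job())"
```

```text
the job is handed in; nothing more can be done
None
```

I ran a light fingertip pass round the cover in order, corners 0 to 3 and back to 0; each corner pressed down to home height, the cover looks flush, the loose items are where they were, and the job is handed in at about 24 s (contact lapsed briefly after corner 2, so I went back over that stretch).

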